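# Refit the metering spindle of the portion dispenser

## Task

The portion dispenser has been stripped for washing: take its metering spindle by the tee grip out of the cruet frame and lower it through the dispenser's stack of shrinking rings until the drive ring stops its cross pin. Keep a light downward pressure and turn the spindle until the pin drops into the slots, push it gently home on the outlet ring at the bottom and let go; feel your way and never force it. Leave the lever up, and everything else where it stands.

Things in the scene. Friction and masses are not known exactly. Their poses are not given: they have to be found in the camera images.
- spindle_mid (a point): Metering spindle, loose, 0.2 to 0.35 kg: a steel rod 22 mm thick, 148 mm long in all, standing upright in a cell of the cruet frame, foot 10 mm above the shelf in a boss of 28 mm bore, 14 mm deep. This point is on its axis half-way up, 74 mm above its flat foot; z points up the rod. The foot is 18 mm wide and widens to 22 mm in its first 4 mm.
- tee_grip (a point): Centre of the spindle's black tee grip, 60 mm above spindle_mid: a block 44 mm long (along the spindle's x), 13 mm thick (along y) and 28 mm high. Below it the rod carries a collar 26 mm wide (112 to 120 mm above the foot) and a journal 34 mm wide with bevelled ends (46 to 70 mm above the foot) that runs in the guide ring.
- cross_pin (a point): Middle of the spindle's round cross pin, on the axis 29.2 mm above the foot. The pin is 6.4 mm thick and 32 mm long from end to end, along the spindle's x (the same way as the tee).
- dispenser: Chrome portion dispenser, fixed, base plate 130 x 170 mm; origin under its middle, on the common upright axis of all its rings. Two columns at y = -66 and +66 mm, 161 mm high. Four rings from the top, bores 46, 37, 25 and 15 mm: collar, guide, drive and outlet ring. They are soft: more than 30 N between spindle and dispenser, downwards or by twisting, marks them.
- collar_top (a point): Centre of the top face of the collar, the uppermost ring, bore 46 mm, 150 mm above the shelf. The guide ring under it has a bore of 37 mm and its top face 122 mm above the shelf.
- drive_top (a point): Centre of the top face, at rest, of the bronze drive ring (bore 25 mm, 10 mm thick), 95 mm above the shelf. Four through slots a quarter turn apart, 10.5 mm wide, reaching over 18 mm from the axis, let the cross pin in; their direction differs each time, is not measured, and the ring resists turning (1 N m). It is sprung: sinks up to 6 mm, first 2.5 N, then 2.5 N per mm, then solid.
- outlet_seat (a point): Centre of the outlet ring (bore 15 mm), on top of its black rubber washer, 60 mm above the shelf, where the spindle's foot finally rests; z up. A rim of 25 mm bore stands 5 mm above. The washer yields about 5 N per mm, solid after 2.5 mm. Fully home, spindle_mid is 74 mm above this point and the pin lies in the drive ring's slots, 9 mm lower than when stopped on top of the unpressed drive ring.
- lever (a joint): Pull-down lever on the dispenser's -y side, rad: 0 is up (sprung to stay there), grows as it is pulled down. It is not part of this job; its black ball sits about 90 mm to the -x side of the ring axis and 98 mm to the -y side, 138 mm above the shelf.
- cruet_frame: Cast aluminium cruet frame, 152 x 152 mm, four cells 72 mm apart, fixed; origin under its middle. The spindle stands in the cell at x = -36, y = +36 mm of its frame, inside a ring of 44 mm bore; the rings and corner posts are at most 58 mm high.
- oil_cruet: Amber glass cruet, 48 mm wide, 97 mm high, in the frame's cell at +36, +36 mm, base 10 mm above the shelf; origin under its middle. Leave alone.
- vinegar_cruet: Green glass cruet, 48 mm wide, 97 mm high, in the frame's cell at +36, -36 mm, base 10 mm above the shelf; origin under its middle. Leave alone.
- bowl: Yellow melamine bowl, 92 mm wide, 30 mm high, on the dispenser's base plate under the outlet; origin under its middle. Leave alone.
- glass_hopper: Glass hopper jar of the dispenser with chrome rim, 96 mm wide, 127 mm high, standing aside; origin under its middle. Leave alone.
- ribbed_shaker: Ribbed glass shaker with chrome top, 72 mm wide, 118 mm high; origin under its middle. Leave alone.
- coffee_mill: Cream bakelite coffee mill with a chrome push button on top, 112 x 102 mm, about 180 mm high, fixed; origin under its middle. Leave alone.
Not all that is in view belongs to the job. Of the things like the part that bears spindle_mid, leave any that is pink; of the rest the smaller one is meant.

How it is judged:
On the way:
1. the spindle stands upright on the ring axis, its foot through the collar and the guide ring and into the drive ring (horizontal distance between spindle_mid and outlet_seat below 0.008 m and z of spindle_mid in the frame of outlet_seat below 0.107 m and angle between spindle_mid's own z axis and vertical below 0.12 rad), for 0.1 s.
At the end, for the whole second after the job is handed in: the spindle stands upright (within 5 degrees) and at rest in the dispenser, on the ring axis within 5 mm, its pin down in the drive ring's slots and its foot on the outlet ring within 2.5 mm; the lever is up (horizontal distance between spindle_mid and outlet_seat below 0.005 m and z of spindle_mid in the frame of outlet_seat between 0.071 and 0.0765 m and angle between spindle_mid's own z axis and vertical below 0.09 rad and linear speed of spindle below 0.02 m/s and value of joint lever below 0.1 rad); the robot touches nothing.
It fails at once if the spindle was forced: more than 30 N between it and the dispenser (contact force between spindle and dispenser above 30 N).
It fails at once if the lever was pulled down (value of joint lever above 0.35 rad).
It fails at once if a bystander was shifted by more than 25 mm or tipped (distance of any of oil_cruet, vinegar_cruet, bowl, glass_hopper, ribbed_shaker from where it was at the start of the episode above 0.025 m or angle between any of glass_hopper, ribbed_shaker's own z axis and vertical above 0.4 rad).
It also fails if it takes over 58 s, if anything falls off the work surface, if the arm or the gripper's body presses on something with over 40 N, if the wrist force passes 120 N, or if a joint passes its speed limit or range.

## Robot

A 7-joint arm with a two-finger parallel gripper is mounted at the origin on the work surface. World frame = base frame: x ahead of the robot, y to its left, z up, the work surface at z = 0. Lengths are in m, angles in rad, forces in N, time in s.
With the tool pointing down it reaches from about 0.4 to 0.875 m from the base axis. Payload 19.3 kg.
Tool frame: the origin (TCP) lies midway between the tips of the shut fingers; the grasp point (between the pads) lies 19 mm behind it; z points along the fingers, y is the line along which they close (so a half turn about z gives the same grasp; the last joint's range is limited). The gripper opens to 85 mm and grips with 20 to 120 N. Pads are 22 mm wide; open, the fingers measure 114 mm over their backs; the gripper's body (76 mm by 85 mm) begins 54 mm behind the grasp point. The pads swing forward as they close: fully open they stand 13 mm farther back than shut.
Start: joints at [1.247, 0.521, -0.036, 1.599, 0.021, 1.021, -0.113], TCP at [0.157, -0.605, 0.231] pointing down, gripper open.
Joint ranges: [-2.91, 2.91], [-0.3, 2.13], [-1.5, 1.42], [0.17, 2.43], [-1.26, 4.41], [0.16, 1.93], [-2.52, 2.52]. Speed limits (rad/s): [1.89, 1.89, 2.39, 2.39, 3.01, 3.01, 3.01].

## Interface

Orientations are given as a 3x3 rotation matrix whose columns are the frame's x, y, z axes.
In Python, from rig import readout, eyes, order gives the robot as it stands. The module is installed in compiled form; this text tells all that it offers.
- The arm moves only by the tool play_rows, never from a script. Its argument "rows" is a list of rows, each an object with "linear": the shift along the world's x, y, z normalised to -1 to 1, where 1 is 0.5 m, a list of three; "delta_rot": the turn, a rotation vector about the world's x, y, z normalised to -1 to 1, where 1 is 30 degrees, a list of three; "claw": the closure, from -1 (fully open) to 1 (shut). A call has 1 to 12 rows; each row shifts and turns the commanded pose from where the row before left it; what a row does not reach is not made up. A row lasts 1/12 s, in which the tool goes at most 41.7 mm and 7.16 degrees, less where a joint would pass 70% of its speed; a pose out of reach is approached as far as the arm can. A call with a number of a shift or a turn outside -1 to 1 is refused whole. A call with a gripper value outside its range is refused whole. The fingers move at their own pace and stop on an object; "newtons" is the grip in N (left out, the last holds). Time passes only in rows, so rows that do not move let the fingers close. It gives the time, the measured TCP pose, the force, the opening and the grip force at its end, in the units of the state.
- readout.get_state(): the state, without advancing time (a new reading comes with each control period).
- eyes.camera(name): name is "scene" or "top" or "wrist"; returns a dict with "image" (400x640x3 uint8, red, green, blue), "fx", "fy", "cx", "cy" (pixels), "world_from_camera" (4x4, takes a point from camera to world coordinates); the wrist camera has in their place "mount" (4x4, takes a point from camera to tool coordinates, whose origin is the TCP and whose axes are the flange's). Camera axes: x right, y down, z forward; pixel columns grow to the right and rows downward; lengths in m; the calibration is good to about 2 mm. A picture is of the moment at which its call begins: read the wrist's pose just before it. There is no depth.
- order.sign_off(): hands the job in; it is judged then, once.
The state is a dict: "t": time; "qpos": joint angles; "qd": joint speeds; "effort": joint torques, N m; "position": TCP position; "tool_rot": TCP orientation; "contact_force": force on the tool from outside, world axes, zero at the start; "moment": the same for the moment, N m; "width": finger opening in m; "grip_force": force on a finger pad.
Only numpy, scipy, OpenCV 4.12 (cv2) and the standard library are available. Lean on these libraries where they do the work, as an engineer would, in place of code of your own. Each camera call takes 0.05 s, during which the arm holds its last target. There are 200 camera calls.

## Working session

There is one attempt and no reset: what is moved stays moved. The work goes in short steps, Python scripts to look and compute and a tool call to move; the robot and the scene stay as the last step left them, time stands still between calls to the robot, and variables do not carry over. Pictures are saved under pics/ and viewed, at most 10 in all, crops included, and the job is handed in when it is done.

Besides the shell and the picture viewer there is one more tool, called after "Request:" by a JSON object that holds its "method" and its "body". play_rows: Moves the arm, as the interface text tells. Scaled input: -1 to 1 covers 0.5 m each way for a shift and 30 degrees each way for a turn. Its arguments: {"type":"object","properties":{"rows":{"type":"array","items":{"type":"object","properties":{"linear":{"type":"array","items":{"type":"number","minimum":-1,"maximum":1}},"delta_rot":{"type":"array","items":{"type":"number","minimum":-1,"maximum":1}},"claw":{"type":"number"}}}},"newtons":{"type":"number"}},"required":["rows"]}

```bash
mkdir -p pics
cat > h.py <<'E'
import numpy as np, cv2
from rig import readout, eyes, order
def snap(n,f):
    s=readout.get_state(); c=eyes.camera(n)
    cv2.imwrite(f'pics/{f}.png',c['image'][:,:,::-1])
    if 'mount' in c:
        T=np.eye(4);T[:3,:3]=s['tool_rot'];T[:3,3]=s['position'];c['world_from_camera']=T@np.array(c['mount'])
    np.savez(f'pics/{f}.npz',K=[c['fx'],c['fy'],c['cx'],c['cy']],T=c['world_from_camera'],im=c['image'])
    return c
def ray(f,u,v):
    d=np.load(f'pics/{f}.npz');fx,fy,cx,cy=d['K'];T=d['T']
    r=T[:3,:3]@np.array([(u-cx)/fx,(v-cy)/fy,1]);return T[:3,3],r
def plane(f,u,v,z):
    o,r=ray(f,u,v);return o+r*(z-o[2])/r[2]
def proj(f,p):
    d=np.load(f'pics/{f}.npz');fx,fy,cx,cy=d['K'];q=np.linalg.inv(d['T'])@np.append(p,1)
    return np.array([fx*q[0]/q[2]+cx,fy*q[1]/q[2]+cy])
def two(f1,p1,f2,p2):
    o1,r1=ray(f1,*p1);o2,r2=ray(f2,*p2)
    s,*_=np.linalg.lstsq(np.c_[r1,-r2],o2-o1,rcond=None)
    a=o1+r1*s[0];b=o2+r2*s[1];return (a+b)/2,np.linalg.norm(a-b)
E
python3 - <<'E'
from h import *
for n in('scene','top'):
    c=snap(n,n+'0');print(n,c['fx'],np.round(c['world_from_camera'],3).tolist())
s=readout.get_state();print({k:np.round(v,3).tolist() for k,v in s.items()})
E
```

```text
scene 507.23310234949076 [[-0.379, 0.767, -0.518, 1.131], [0.925, 0.306, -0.224, 0.267], [-0.014, -0.564, -0.826, 1.078], [0.0, 0.0, 0.0, 1.0]]
top 375.8933111578774 [[-0.018, -0.993, 0.117, 0.426], [-1.0, 0.016, -0.018, 0.001], [0.016, -0.117, -0.993, 1.106], [0.0, 0.0, 0.0, 1.0]]
{'t': 0.1, 'qpos': [1.247, 0.522, -0.036, 1.6, 0.021, 1.021, -0.113], 'qd': [-0.0, -0.004, -0.0, -0.001, -0.001, 0.0, 0.001], 'effort': [0.006, -92.848, 1.986, -37.053, 0.018, 0.005, 0.0], 'position': [0.157, -0.605, 0.231], 'tool_rot': [[0.968, 0.251, -0.0], [0.251, -0.968, 0.001], [-0.0, -0.001, -1.0]], 'contact_force': [0.302, 1.301, 0.194], 'moment': [0.029, 0.016, -0.053], 'grip_force': 0.0, 'width': 0.085}
```

View pics/top0.png

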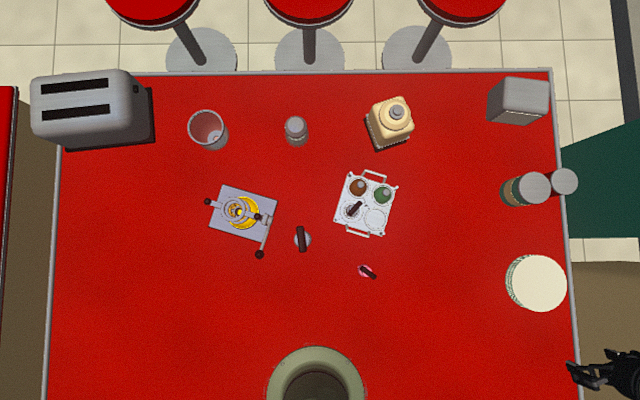

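View pics/scene0.png

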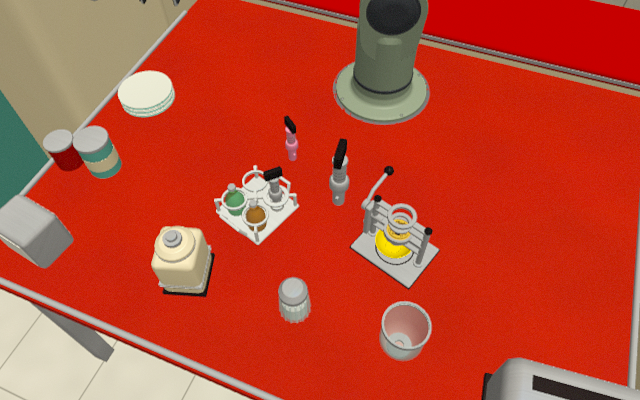

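The top view shows the target spindle's black tee at about (354,209) in the frame. There's a larger grey look-alike at (303,239), a pink one at (367,271), and the dispenser rings at about (240,211) with the lever ball at (259,254). In the scene view the tee is at about (273,174) and the collar at about (402,217).

Run:
```python
from h import *
t=np.load('pics/top0.npz')['im'];s=np.load('pics/scene0.npz')['im']
def dark(im,u,v,r,th=60):
    m=(im.max(2)<th).astype(np.uint8);k=np.zeros_like(m);k[v-r:v+r,u-r:u+r]=1;m*=k
    n,l,st,c=cv2.connectedComponentsWithStats(m)
    i=1+np.argmax(st[1:,4]);ys,xs=np.where(l==i)
    return c[i],st[i],cv2.minAreaRect(np.c_[xs,ys].astype(np.float32))
a=dark(t,354,209,12);b=dark(s,273,174,12);print(a,b)
print('tee',two('top0',a[0],'scene0',b[0]),plane('top0',*a[0],.15))
print('collar rough',two('top0',(240,211),'scene0',(402,217)),plane('top0',240,211,.15))
print('ball',two('top0',(259,254),'scene0',(389,171)))
A=cv2.resize(t[170:270,190:290],(500,500),interpolation=2);B=cv2.resize(s[150:290,335:450],(500,600),interpolation=2)[:500]
o=np.hstack([A,B[:,:300*1]]) 
cv2.imwrite('pics/crop1.png',np.hstack([cv2.resize(A,(400,400)),cv2.resize(s[160:290,340:450],(400,473),interpolation=2)[:400]])[:,:,::-1])
```

```text
(array([354.6744186 , 207.95348837]), array([348, 201,  14,  15,  43], dtype=int32), ((354.2500305175781, 207.75003051757812), (4.242640495300293, 16.26345443725586), 45.0)) (array([272.48192771, 173.26506024]), array([264, 167,  18,  14, 166], dtype=int32), ((272.6499938964844, 173.4499969482422), (9.486830711364746, 18.657434463500977), 71.56504821777344))
tee (array([ 0.50921203, -0.10858872,  0.14327836]), np.float64(0.0031677772401556507)) [ 0.50919898 -0.10930293  0.15      ]
collar rough (array([0.50538994, 0.19650929, 0.12549203]), np.float64(0.018441540500279956)) [0.50616381 0.18297063 0.15      ]
ball (array([0.3959858 , 0.13873406, 0.13345183]), np.float64(0.003625743860313564))
```

View pics/crop1.png

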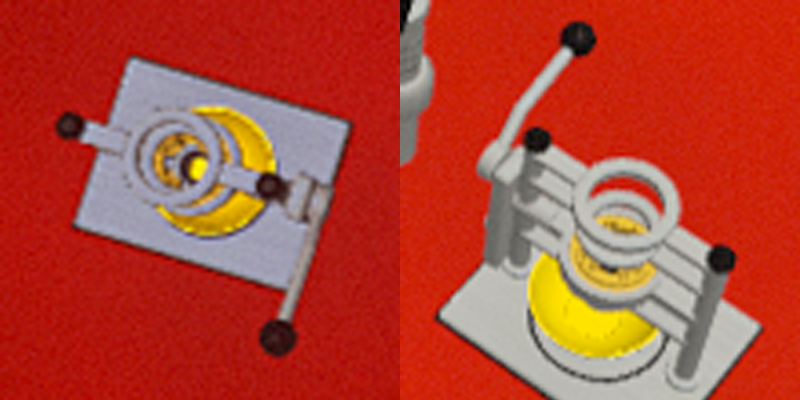

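Crop: the collar is centred at about crop (175,157), which is top (233.7,209.2), and at scene (402.4,214.5). The column caps are at top (207.5,201.2) and (257,216.2). Next I check these points while heading for the spindle.

Request:
{"method": "play_rows", "body": {"rows": [{"linear":[0.039,0.055,0.006],"delta_rot":[0,0,0.235],"claw":-1},{"linear":[0.039,0.055,0.006],"delta_rot":[0,0,0.235],"claw":-1},{"linear":[0.039,0.055,0.006],"delta_rot":[0,0,0.235],"claw":-1},{"linear":[0.039,0.055,0.006],"delta_rot":[0,0,0.235],"claw":-1},{"linear":[0.039,0.055,0.006],"delta_rot":[0,0,0.235],"claw":-1},{"linear":[0.039,0.055,0.006],"delta_rot":[0,0,0.235],"claw":-1},{"linear":[0.039,0.055,0.006],"delta_rot":[0,0,0.235],"claw":-1},{"linear":[0.039,0.055,0.006],"delta_rot":[0,0,0.235],"claw":-1},{"linear":[0.039,0.055,0.006],"delta_rot":[0,0,0.235],"claw":-1},{"linear":[0.039,0.055,0.006],"delta_rot":[0,0,0.235],"claw":-1},{"linear":[0.039,0.055,0.006],"delta_rot":[0,0,0.235],"claw":-1},{"linear":[0.039,0.055,0.006],"delta_rot":[0,0,0.235],"claw":-1}]}}

```text
t: 1.1
position: [0.3914, -0.2735, 0.2674]
tool_rot: [[-0.165, 0.986, -0.0], [0.986, 0.165, -0.0], [-0.0, -0.0, -1.0]]
contact_force: [0.4, -0.4, -1.0]
width: 0.0854
grip_force: 0.0
```

Request:
{"method": "play_rows", "body": {"rows": [{"linear":[0.039,0.055,0.006],"delta_rot":[0,0,0.235]},{"linear":[0.039,0.055,0.006],"delta_rot":[0,0,0.235]},{"linear":[0.039,0.055,0.006],"delta_rot":[0,0,0.235]},{"linear":[0.039,0.055,0.006],"delta_rot":[0,0,0.235]},{"linear":[0.039,0.055,0.006],"delta_rot":[0,0,0.235]},{"linear":[0,0,0],"delta_rot":[0,0,0]}]}}

```text
validation failed for argument at $.ro...
```

Run:
```python
from h import *
print('collar',two('top0',(233.7,209.2),'scene0',(402.4,214.5)),plane('top0',233.7,209.2,.15),plane('scene0',402.4,214.5,.15))
a=plane('top0',207.5,201.2,.161);b=plane('top0',257,216.2,.161);print('caps',a,b,(a+b)/2,np.linalg.norm(a-b),np.degrees(np.arctan2(*(a-b)[[1,0]])))
c=snap('wrist','w1');print(np.round(c['mount'],3).tolist(),c['fx'])
print(readout.get_state()['position'],readout.get_state()['qpos'])
print(proj('w1',[.509,-.109,.158]))
```

```text
collar (array([0.51033868, 0.20257939, 0.14667727]), np.float64(0.0060801886204158795)) [0.51101602 0.1989695  0.15      ] [0.51121136 0.20558985 0.15      ]
caps [0.53131291 0.26258629 0.161     ] [0.49144669 0.13825176 0.161     ] [0.5113798  0.20041903 0.161     ] 0.13056948334574525 72.22223839664274
[[0.0, -0.949, -0.316, 0.08], [1.0, -0.0, 0.0, -0.001], [-0.0, -0.316, 0.949, -0.142], [0.0, 0.0, 0.0, 1.0]] 303.0854112567468
[ 0.395399   -0.26822871  0.26823811] [ 0.90014336  0.27582883 -0.51797705  1.91077614  0.15917897  0.99377882
  0.49307799]
[518.2373523    4.07844362]
```

View pics/w1.png

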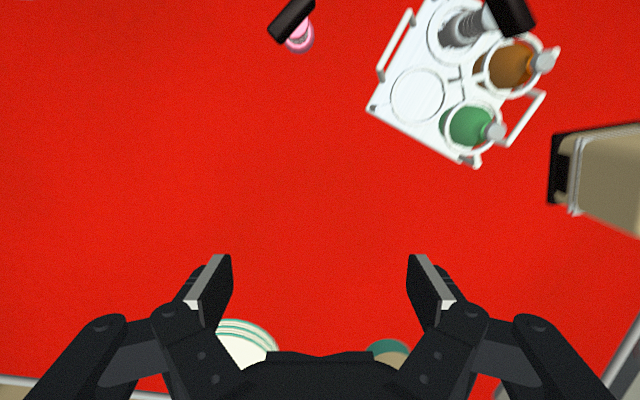

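The wrist view shows the spindle tee at about (510,10) at the top edge and the pink one at (290,20). I'll finish the approach.

Request:
{"method": "play_rows", "body": {"rows": [{"linear":[0.046,0.064,0],"delta_rot":[0,0,0.235],"claw":-1},{"linear":[0.046,0.064,0],"delta_rot":[0,0,0.235],"claw":-1},{"linear":[0.046,0.064,0],"delta_rot":[0,0,0.235],"claw":-1},{"linear":[0.046,0.064,0],"delta_rot":[0,0,0.235],"claw":-1},{"linear":[0.046,0.064,0],"delta_rot":[0,0,0.235],"claw":-1},{"linear":[0,0,0],"delta_rot":[0,0,0],"claw":-1},{"linear":[0,0,0],"delta_rot":[0,0,0],"claw":-1}]}}

```text
t: 1.73
position: [0.5065, -0.1131, 0.2669]
tool_rot: [[-0.702, 0.712, -0.0], [0.712, 0.702, 0.001], [0.001, 0.0, -1.0]]
contact_force: [-0.0, -0.1, -0.8]
width: 0.0855
grip_force: 0.0
```

Run:
```python
from h import *
c=snap('wrist','w2')
s=readout.get_state();print(s['position'],s['tool_rot'],s['qpos'])
p=proj('w2',[.509,-.109,.158]);print(p)
im=c['image'];m=(im.max(2)<60).astype(np.uint8)
n,l,st,ce=cv2.connectedComponentsWithStats(m)
for i in range(1,n):
    if st[i,4]>150:
        ys,xs=np.where(l==i);print(st[i],ce[i],cv2.minAreaRect(np.c_[xs,ys].astype(np.float32)))
```

```text
[ 0.50578287 -0.11473753  0.26687588] [[-6.99706945e-01  7.14429417e-01 -8.93581418e-04]
 [ 7.14429544e-01  6.99707350e-01  2.23876297e-04]
 [ 7.85189298e-04 -4.81753166e-04 -9.99999576e-01]] [ 0.64034833  0.37931998 -0.69155562  1.80886548  0.27505709  1.05238732
  0.62057184]
[325.62297429 192.1151537 ]
[385   0  83  62 926] [419.02267819  11.38012959] ((435.1365051269531, 16.776126861572266), (101.5698013305664, 38.81791305541992), 34.64094543457031)
[ 129   68   65   23 1096] [161.3229927   79.27554745] ((161.12396240234375, 79.29313659667969), (18.957481384277344, 63.07838821411133), 81.11934661865234)
[317 164  16  52 695] [324.67913669 188.91510791] ((324.63836669921875, 189.51246643066406), (51.3143310546875, 14.129534721374512), 88.02507019042969)
[   23   255   593   145 36387] [325.79731772 355.14790997] ((319.0, 327.0), (592.0, 144.0), -0.0)
```

View pics/w2.png

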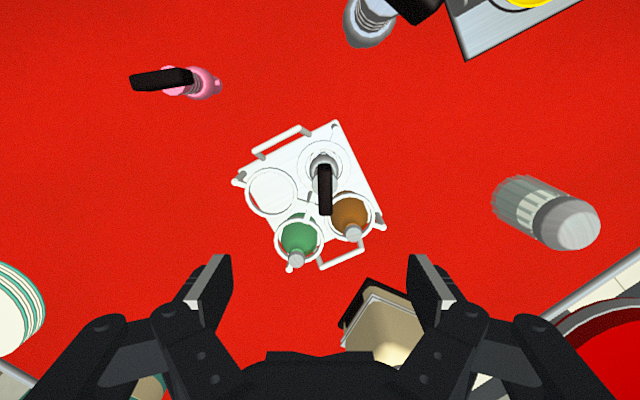

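The tee is at (324.6,189.5), standing upright in the image, so it's aligned with the jaws to within 2°.

Run:
```python
from h import *
for z in (.150,.158): print(plane('w2',324.6,189.5,z))
# top edge ends of the tee
print(plane('w2',324.2,164,.158),plane('w2',325.2,216,.158))
print(readout.get_state()['position'])
```

```text
[ 0.50852353 -0.10958713  0.15      ]
[ 0.50668852 -0.10794095  0.158     ]
[ 0.49056793 -0.09225295  0.158     ] [ 0.52453228 -0.12507648  0.158     ]
[ 0.50578287 -0.11473753  0.26687588]
```

Request:
{"method": "play_rows", "body": {"rows": [{"linear":[0.0025,0.0055,-0.03],"delta_rot":[0,0,0],"claw":-1},{"linear":[0.0025,0.0055,-0.03],"delta_rot":[0,0,0],"claw":-1},{"linear":[0,0,-0.04],"delta_rot":[0,0,0],"claw":-1},{"linear":[0,0,-0.04],"delta_rot":[0,0,0],"claw":-1},{"linear":[0,0,-0.04],"delta_rot":[0,0,0],"claw":-1},{"linear":[0,0,-0.04],"delta_rot":[0,0,0],"claw":-1},{"linear":[0,0,-0.03],"delta_rot":[0,0,0],"claw":-1},{"linear":[0,0,0],"delta_rot":[0,0,0],"claw":-1},{"linear":[0,0,0],"delta_rot":[0,0,0],"claw":-1}]}}

```text
t: 2.53
position: [0.5077, -0.1104, 0.1422]
tool_rot: [[-0.698, 0.716, -0.001], [0.716, 0.698, -0.0], [0.001, -0.001, -1.0]]
contact_force: [-0.3, 0.2, 0.1]
width: 0.0855
grip_force: 0.0
```

Run:
```python
from h import *
s=readout.get_state();print(s['position'],s['contact_force'])
c=snap('wrist','w3');print(proj('w3',[.508,-.109,.158]))
im=c['image'];m=(im.max(2)<60).astype(np.uint8);m[290:]=0
n,l,st,ce=cv2.connectedComponentsWithStats(m)
for i in range(1,n):
    if st[i,4]>300: print(st[i],ce[i])
```

```text
[ 0.50773242 -0.11042973  0.14222256] [-0.29878974  0.23700023  0.14893199]
[323.64906222 271.42208074]
[   0   44   91   47 3301] [40.07452287 67.10572554]
[ 310  214   28   76 1938] [323.3875129  251.91382869]
[204 255  29  35 622] [221.37942122 275.99678457]
[406 255  30  35 641] [416.92199688 275.88923557]
```

View pics/w3.png

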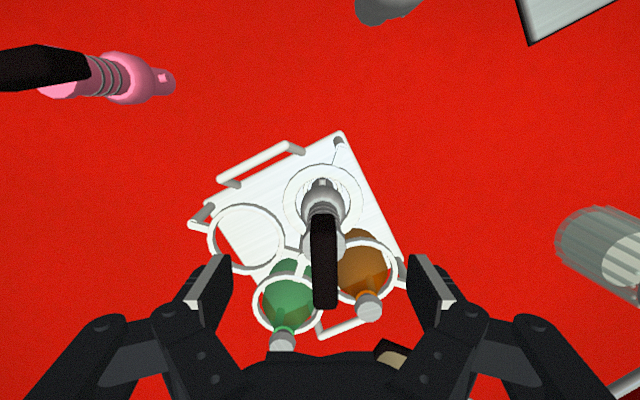

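The tee sits centred between the open fingers (column 323). I'll lower 8 mm and close.

Request:
{"method": "play_rows", "body": {"newtons": 60, "rows": [{"linear":[0,0,-0.016],"delta_rot":[0,0,0],"claw":-1},{"linear":[0,0,0],"delta_rot":[0,0,0],"claw":1},{"linear":[0,0,0],"delta_rot":[0,0,0],"claw":1},{"linear":[0,0,0],"delta_rot":[0,0,0],"claw":1},{"linear":[0,0,0],"delta_rot":[0,0,0],"claw":1},{"linear":[0,0,0],"delta_rot":[0,0,0],"claw":1},{"linear":[0,0,0],"delta_rot":[0,0,0],"claw":1},{"linear":[0,0,0],"delta_rot":[0,0,0],"claw":1},{"linear":[0,0,0],"delta_rot":[0,0,0],"claw":1},{"linear":[0,0,0],"delta_rot":[0,0,0],"claw":1}]}}

```text
t: 3.42
position: [0.5088, -0.1093, 0.1346]
tool_rot: [[-0.7, 0.715, 0.001], [0.715, 0.7, 0.0], [-0.001, 0.001, -1.0]]
contact_force: [-0.0, 1.0, 5.1]
width: 0.0117
grip_force: 59.1
```

Request:
{"method": "play_rows", "body": {"rows": [{"linear":[0,0,0.01],"delta_rot":[0,0,0],"claw":1},{"linear":[0,0,0.02],"delta_rot":[0,0,0],"claw":1},{"linear":[0,0,0.03],"delta_rot":[0,0,0],"claw":1},{"linear":[0,0,0.03],"delta_rot":[0,0,0],"claw":1},{"linear":[0,0,0.04],"delta_rot":[0,0,0],"claw":1},{"linear":[0,0,0.04],"delta_rot":[0,0,0],"claw":1},{"linear":[0,0,0.04],"delta_rot":[0,0,0],"claw":1},{"linear":[0,0,0.04],"delta_rot":[0,0,0],"claw":1},{"linear":[0,0,0.04],"delta_rot":[0,0,0],"claw":1},{"linear":[0,0,0.04],"delta_rot":[0,0,0],"claw":1},{"linear":[0,0,0.03],"delta_rot":[0,0,0],"claw":1},{"linear":[0,0,0],"delta_rot":[0,0,0],"claw":1}]}}

```text
t: 4.42
position: [0.5091, -0.1093, 0.3175]
tool_rot: [[-0.7, 0.715, 0.004], [0.715, 0.7, -0.001], [-0.003, 0.002, -1.0]]
contact_force: [0.9, -1.0, -3.5]
width: 0.0116
grip_force: 58.6
```

Request:
{"method": "play_rows", "body": {"rows": [{"linear":[0,0.04,0],"delta_rot":[0,0,0],"claw":1},{"linear":[0,0.04,0],"delta_rot":[0,0,0],"claw":1},{"linear":[0,0.05,0],"delta_rot":[0,0,0],"claw":1},{"linear":[0,0.05,0],"delta_rot":[0,0,0],"claw":1},{"linear":[0,0.05,0],"delta_rot":[0,0,0],"claw":1},{"linear":[0,0.05,0],"delta_rot":[0,0,0],"claw":1},{"linear":[0,0.05,0],"delta_rot":[0,0,0],"claw":1},{"linear":[0,0.04,0],"delta_rot":[0,0,0],"claw":1},{"linear":[0,0.03,0],"delta_rot":[0,0,0],"claw":1},{"linear":[0,0,0],"delta_rot":[0,0,0],"claw":1},{"linear":[0,0,0],"delta_rot":[0,0,0],"claw":1}]}}

```text
t: 5.33
position: [0.5079, 0.091, 0.3138]
tool_rot: [[-0.701, 0.713, -0.001], [0.713, 0.701, -0.0], [0.001, -0.001, -1.0]]
contact_force: [-0.3, -0.2, -3.2]
width: 0.0116
grip_force: 58.7
```

Run:
```python
from h import *
s=readout.get_state();print(s['position'],s['contact_force'])
c=snap('wrist','w4');print(proj('w4',[.511,.201,.15]));snap('top','top4');snap('scene','scene4')
print(proj('top4',[.511,.201,.15]),proj('w4',s['position']-[0,0,.124]),proj('scene4',s['position']-[0,0,.05]))
```

```text
[0.50786738 0.09102894 0.31377097] [-0.33939602 -0.22948383 -3.2136436 ]
[402.77634544 100.46016519]
[232.89849267 209.21922623] [320.39984624 188.27928815] [355.90390646 165.43641804]
```

View pics/w4.png

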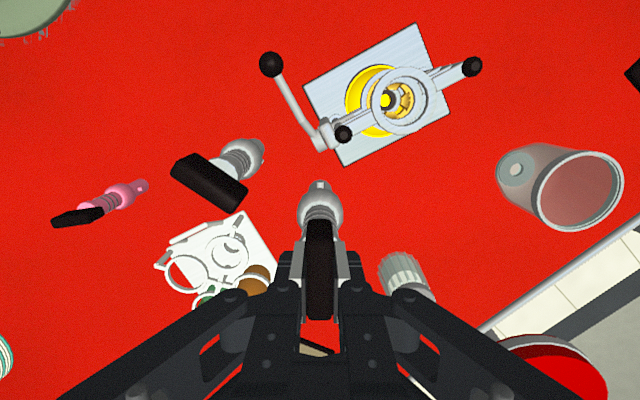

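The wrist view shows the collar at about (404,100), against a prediction of (402.8,100.5). The held spindle's foot is at about (319,185) with the rod straight along the tool. I'll zoom on the rings.

Run:
```python
from h import *
im=np.load('pics/w4.npz')['im']
a=cv2.resize(im[62:137,362:444],None,fx=7,fy=7,interpolation=cv2.INTER_CUBIC)
cv2.imwrite('pics/crop2.png',a[:,:,::-1])
```

```text
(no output)
```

View pics/crop2.png

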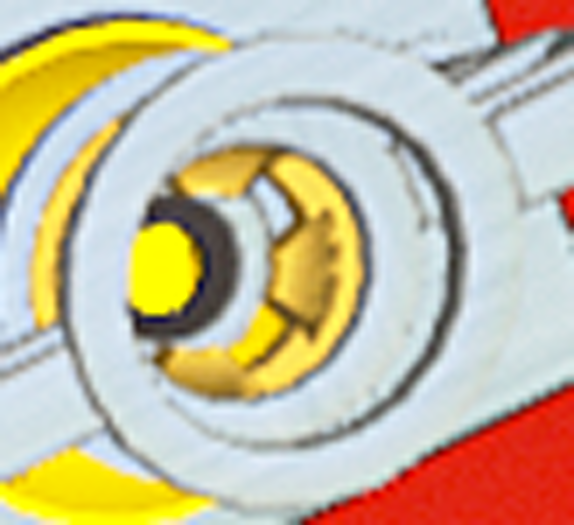

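The crop shows the collar bore centred at crop (295,272), pixel (403.7,100.4). Two drive-ring slots are visible, at about crop (280,205) and (262,335).

Run:
```python
from h import *
px=lambda x,y:(362+(x+.5)/7-.5,62+(y+.5)/7-.5)
c=plane('w4',*px(295,272),.15);print('collar',c, 'bore d',np.linalg.norm(plane('w4',*px(295,97),.15)-plane('w4',*px(295,447),.15)))
print('axis@.095 crop',(proj('w4',[c[0],c[1],.095])-[362,62])*7)
for q in((262,172),(280,205),(297,230),(262,335),(288,318),(240,352),(305,330)):
    for z in(.095,.088):
        d=plane('w4',*px(*q),z)-c;print(q,z,np.round(np.hypot(*d[:2])*1e3,1),np.round(np.degrees(np.arctan2(d[1],d[0])),1))
```

```text
collar [0.5116217  0.20165135 0.15      ] bore d 0.0461028635458122
axis@.095 crop [202.58271583 263.72758919]
(262, 172) 0.095 16.5 105.7
(262, 172) 0.088 17.5 101.0
(280, 205) 0.095 14.7 84.5
(280, 205) 0.088 16.2 80.7
(297, 230) 0.095 15.4 66.0
(297, 230) 0.088 17.1 63.8
(262, 335) 0.095 14.6 -2.2
(262, 335) 0.088 16.1 1.6
(288, 318) 0.095 16.2 14.9
(288, 318) 0.088 17.9 17.1
(240, 352) 0.095 14.9 -19.0
(240, 352) 0.088 16.0 -14.1
(305, 330) 0.095 19.6 14.4
(305, 330) 0.088 21.4 16.3
```

The bore measures 46.1 mm, so the axis is at (0.5116, 0.2017). The slots lie at about -3° mod 90. Next I check the spindle's offset in the grip.

Run:
```python
from h import *
a=np.load('pics/w4.npz')['im'][165:240,290:350];b=np.load('pics/scene4.npz')['im'][120:195,325:385]
s=lambda x:cv2.resize(x,None,fx=6.5,fy=6.5,interpolation=cv2.INTER_CUBIC)
cv2.imwrite('pics/crop3.png',np.hstack([s(a),s(b)])[:,:,::-1])
P=readout.get_state()['position']
R=readout.get_state()['tool_rot']
for h in (0,4,46,70): print(h,'w4',(proj('w4',P+[0,0,-.124+h/1e3])-[290,165])*6.5,'sc',(proj('scene4',P+[0,0,-.124+h/1e3])-[325,120])*6.5)
for ang in(0,90,180,270):
    d=R@np.array([np.cos(np.radians(ang)),np.sin(np.radians(ang)),0])
    print(ang,[((proj('w4',P+[0,0,-.124+h/1e3]+d*r)-[290,165])*6.5).round(1) for r,h in((.009,0),(.011,4),(.017,50))])
```

```text
0 w4 [192.73142727 160.66913425] sc [184.52116085 433.2446892 ]
4 w4 [192.74003468 169.14206846] sc [185.1177932  426.14747312]
46 w4 [192.84722898 274.66156111] sc [191.60755899 348.94872611]
70 w4 [192.92659382 352.78640767] sc [195.51085841 302.51718543]
0 [array([192.9,  99.2]), array([193. ,  92.8]), array([193.3, 147.7])]
90 [array([256.4, 160.8]), array([271.7, 169.4]), array([337.9, 287. ])]
180 [array([192.5, 220.9]), array([192.5, 243.5]), array([192.4, 419.3])]
270 [array([129. , 160.5]), array([113.8, 168.9]), array([ 47.8, 286.2])]
```

View pics/crop3.png

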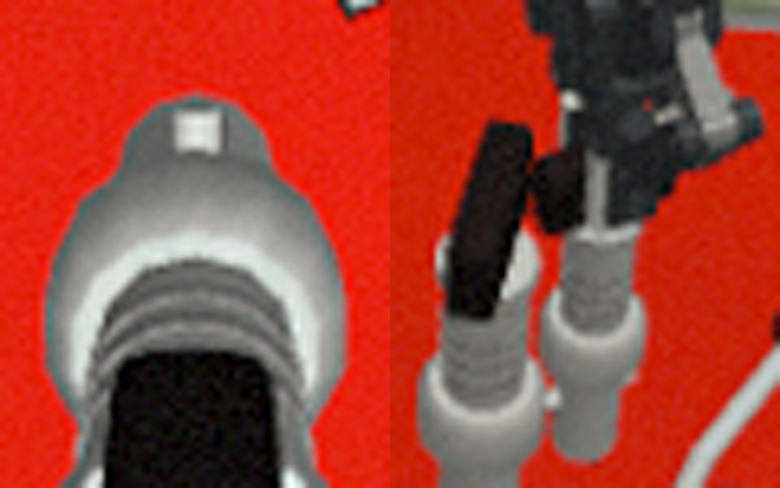

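The spindle hangs straight. Foot top is at crop y≈97 (predicted ~100) and the rod centre at x≈197 (predicted ~195.6), so the offset is under 1 mm. I'll go over the axis, turned about 15° short of the slots.

Request:
{"method": "play_rows", "body": {"rows": [{"linear":[0.0012,0.0368,0],"delta_rot":[0,0,-0.217],"claw":1},{"linear":[0.0012,0.0368,0],"delta_rot":[0,0,-0.217],"claw":1},{"linear":[0.0012,0.0368,0],"delta_rot":[0,0,-0.217],"claw":1},{"linear":[0.0012,0.0368,0],"delta_rot":[0,0,-0.217],"claw":1},{"linear":[0.0012,0.0368,0],"delta_rot":[0,0,-0.217],"claw":1},{"linear":[0.0012,0.0368,0],"delta_rot":[0,0,0],"claw":1},{"linear":[0,0,0],"delta_rot":[0,0,0],"claw":1},{"linear":[0,0,0],"delta_rot":[0,0,0],"claw":1},{"linear":[0,0,0],"delta_rot":[0,0,0],"claw":1}]}}

```text
t: 6.23
position: [0.5122, 0.1998, 0.3141]
tool_rot: [[-0.205, 0.979, -0.0], [0.979, 0.205, -0.001], [-0.0, -0.0, -1.0]]
contact_force: [-0.2, -0.2, -3.5]
width: 0.0117
grip_force: 58.9
```

Run:
```python
from h import *
s=readout.get_state();print(s['position'],s['tool_rot'].round(4) if hasattr(s['tool_rot'],'round') else s['tool_rot'],np.round(s['qpos'],2),s['contact_force'],s['moment'])
d=np.array([.5116,.2013])-s['position'][:2];print('need units',d/.5)
```

```text
[0.51220062 0.19983543 0.3140923 ] [[-2.046e-01  9.788e-01 -3.000e-04]
 [ 9.788e-01  2.046e-01 -6.000e-04]
 [-5.000e-04 -4.000e-04 -1.000e+00]] [ 0.03  0.39 -0.68  1.67  0.26  1.18 -0.51] [-0.15180016 -0.2191502  -3.52729253] [-0.01227962  0.01604341 -0.00402738]
need units [-0.00120125  0.00292914]
```

Request:
{"method": "play_rows", "body": {"rows": [{"linear":[-0.001,0.003,-0.02],"delta_rot":[0,0,0],"claw":1},{"linear":[0,0,-0.02],"delta_rot":[0,0,0],"claw":1},{"linear":[0,0,-0.02],"delta_rot":[0,0,0],"claw":1},{"linear":[0,0,-0.02],"delta_rot":[0,0,0],"claw":1},{"linear":[0,0,-0.02],"delta_rot":[0,0,0],"claw":1},{"linear":[0,0,-0.02],"delta_rot":[0,0,0],"claw":1},{"linear":[0,0,-0.02],"delta_rot":[0,0,0],"claw":1},{"linear":[0,0,-0.02],"delta_rot":[0,0,0],"claw":1},{"linear":[0,0,-0.01],"delta_rot":[0,0,0],"claw":1},{"linear":[0,0,0],"delta_rot":[0,0,0],"claw":1},{"linear":[0,0,0],"delta_rot":[0,0,0],"claw":1}]}}

```text
t: 7.15
position: [0.5115, 0.2025, 0.2292]
tool_rot: [[-0.205, 0.979, -0.0], [0.979, 0.205, 0.0], [0.0, -0.0, -1.0]]
contact_force: [-0.5, 0.1, -3.3]
width: 0.0119
grip_force: 58.8
```

Run:
```python
from h import *
s=readout.get_state();print(s['position'],s['contact_force'],s['moment'])
c=snap('wrist','w5')
im=c['image'];P=s['position']
px=proj('w5',P-[0,0,.124]);print(px, proj('w5',[.5116,.2013,.15]))
cv2.imwrite('pics/crop4.png',cv2.resize(im[130:250,240:400],None,fx=5,fy=5,interpolation=cv2.INTER_CUBIC)[:,:,::-1])
```

```text
[0.51150632 0.20254236 0.22924727] [-0.53253673  0.10166684 -3.25344618] [ 0.0165646  -0.02063731 -0.00365749]
[320.01245277 187.67676904] [319.94844253 205.8385388 ]
```

View pics/crop4.png

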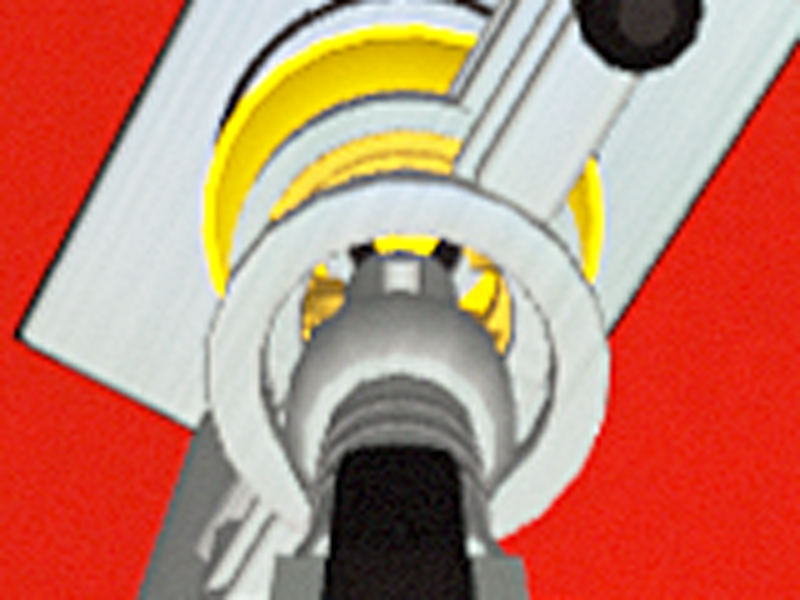

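The crop shows the collar outline spanning x 208..610 (centre 409), its top edges at y≈175 outer and 232 inner, and the spindle centre at x≈403. I need a small correction of about +1 mm in tool y, and I'll check the other direction numerically.

Run:
```python
from h import *
R=readout.get_state()['tool_rot']
px=lambda x,y:(240+(x+.5)/5-.5,130+(y+.5)/5-.5)
o=plane('w5',*px(409,175),.15);i=plane('w5',*px(408.5,232),.15)
l=plane('w5',*px(208,365),.15);r=plane('w5',*px(610,365),.15)
ro=np.linalg.norm(l-r)/2;print('ro',ro,(l+r)/2)
x=R[:,0]
print('ctr from outer',o-x*ro,'from inner',i-x*.023, 'o-i',np.linalg.norm(o-i)-ro+.023)
```

```text
ro 0.031166823656528005 [0.51215035 0.2041484  0.15      ]
ctr from outer [0.51231916 0.2030035  0.14999476] from inner [0.51238429 0.20242502 0.14999613] o-i 0.0005796982743629595
```

Request:
{"method": "play_rows", "body": {"rows": [{"linear":[0.0016,0,-0.004],"delta_rot":[0,0,0],"claw":1},{"linear":[0,0,-0.004],"delta_rot":[0,0,0],"claw":1},{"linear":[0,0,-0.004],"delta_rot":[0,0,0],"claw":1},{"linear":[0,0,-0.004],"delta_rot":[0,0,0],"claw":1},{"linear":[0,0,-0.004],"delta_rot":[0,0,0],"claw":1},{"linear":[0,0,-0.004],"delta_rot":[0,0,0],"claw":1},{"linear":[0,0,0],"delta_rot":[0,0,0],"claw":1}]}}

```text
t: 7.78
position: [0.5122, 0.2023, 0.2169]
tool_rot: [[-0.205, 0.979, -0.0], [0.979, 0.205, -0.0], [-0.0, -0.001, -1.0]]
contact_force: [-0.2, -0.7, -3.8]
width: 0.0119
grip_force: 58.9
```

Request:
{"method": "play_rows", "body": {"rows": [{"linear":[0,0,-0.003],"delta_rot":[0,0,0],"claw":1},{"linear":[0,0,-0.003],"delta_rot":[0,0,0],"claw":1},{"linear":[0,0,-0.003],"delta_rot":[0,0,0],"claw":1},{"linear":[0,0,-0.003],"delta_rot":[0,0,0],"claw":1},{"linear":[0,0,0],"delta_rot":[0,0,0],"claw":1}]}}

```text
t: 8.2
position: [0.5122, 0.2024, 0.211]
tool_rot: [[-0.205, 0.979, -0.0], [0.979, 0.205, -0.0], [-0.0, -0.0, -1.0]]
contact_force: [-0.1, 0.5, -3.2]
width: 0.0118
grip_force: 58.9
```

Request:
{"method": "play_rows", "body": {"rows": [{"linear":[0,0,-0.003],"delta_rot":[0,0,0],"claw":1},{"linear":[0,0,-0.003],"delta_rot":[0,0,0],"claw":1},{"linear":[0,0,-0.003],"delta_rot":[0,0,0],"claw":1},{"linear":[0,0,0],"delta_rot":[0,0,0],"claw":1}]}}

```text
t: 8.53
position: [0.5122, 0.2023, 0.2065]
tool_rot: [[-0.205, 0.979, -0.0], [0.979, 0.205, -0.0], [-0.0, -0.0, -1.0]]
contact_force: [-0.3, -0.6, -3.1]
width: 0.0119
grip_force: 58.9
```

Request:
{"method": "play_rows", "body": {"rows": [{"linear":[0,0,-0.003],"delta_rot":[0,0,0],"claw":1},{"linear":[0,0,-0.003],"delta_rot":[0,0,0],"claw":1},{"linear":[0,0,-0.003],"delta_rot":[0,0,0],"claw":1},{"linear":[0,0,-0.002],"delta_rot":[0,0,0],"claw":1},{"linear":[0,0,0],"delta_rot":[0,0,0],"claw":1}]}}

```text
t: 8.95
position: [0.5122, 0.2024, 0.201]
tool_rot: [[-0.205, 0.979, -0.0], [0.979, 0.205, -0.0], [-0.0, -0.0, -1.0]]
contact_force: [0.8, -0.0, -3.0]
width: 0.012
grip_force: 58.9
```

Request:
{"method": "play_rows", "body": {"rows": [{"linear":[0,0,-0.002],"delta_rot":[0,0,0],"claw":1},{"linear":[0,0,-0.002],"delta_rot":[0,0,0],"claw":1},{"linear":[0,0,-0.002],"delta_rot":[0,0,0],"claw":1},{"linear":[0,0,0],"delta_rot":[0,0,0],"claw":1}]}}

```text
t: 9.28
position: [0.5122, 0.2024, 0.1981]
tool_rot: [[-0.205, 0.979, -0.0], [0.979, 0.205, -0.0], [-0.0, -0.0, -1.0]]
contact_force: [0.0, -0.7, -2.6]
width: 0.012
grip_force: 58.9
```

Request:
{"method": "play_rows", "body": {"rows": [{"linear":[0,0,-0.002],"delta_rot":[0,0,0],"claw":1},{"linear":[0,0,-0.002],"delta_rot":[0,0,0],"claw":1},{"linear":[0,0,-0.002],"delta_rot":[0,0,0],"claw":1},{"linear":[0,0,0],"delta_rot":[0,0,0],"claw":1}]}}

```text
t: 9.62
position: [0.5122, 0.2024, 0.1951]
tool_rot: [[-0.205, 0.979, -0.0], [0.979, 0.205, -0.0], [-0.0, -0.0, -1.0]]
contact_force: [0.7, -0.5, -3.4]
width: 0.0114
grip_force: 58.9
```

Request:
{"method": "play_rows", "body": {"rows": [{"linear":[0,0,-0.002],"delta_rot":[0,0,0],"claw":1},{"linear":[0,0,-0.002],"delta_rot":[0,0,0],"claw":1},{"linear":[0,0,0],"delta_rot":[0,0,0],"claw":1}]}}

```text
t: 9.87
position: [0.5122, 0.2024, 0.1931]
tool_rot: [[-0.205, 0.979, -0.0], [0.979, 0.205, -0.0], [-0.0, -0.0, -1.0]]
contact_force: [0.4, 0.5, -3.3]
width: 0.0116
grip_force: 58.9
```

Request:
{"method": "play_rows", "body": {"rows": [{"linear":[0,0,-0.002],"delta_rot":[0,0,0],"claw":1},{"linear":[0,0,0],"delta_rot":[0,0,0],"claw":1}]}}

```text
t: 10.03
position: [0.5124, 0.2025, 0.1923]
tool_rot: [[-0.205, 0.979, 0.0], [0.979, 0.205, 0.0], [0.0, 0.0, -1.0]]
contact_force: [-0.1, -0.4, -2.2]
width: 0.0118
grip_force: 59.1
```

Request:
{"method": "play_rows", "body": {"rows": [{"linear":[0,0,-0.002],"delta_rot":[0,0,0],"claw":1},{"linear":[0,0,0],"delta_rot":[0,0,0],"claw":1}]}}

```text
t: 10.2
position: [0.5124, 0.2025, 0.1913]
tool_rot: [[-0.205, 0.979, 0.0], [0.979, 0.205, 0.0], [0.0, 0.0, -1.0]]
contact_force: [0.1, -0.2, 0.1]
width: 0.0117
grip_force: 59.4
```

Request:
{"method": "play_rows", "body": {"rows": [{"linear":[0,0,-0.002],"delta_rot":[0,0,0],"claw":1},{"linear":[0,0,0],"delta_rot":[0,0,0],"claw":1}]}}

```text
t: 10.37
position: [0.5124, 0.2025, 0.1904]
tool_rot: [[-0.205, 0.979, 0.0], [0.979, 0.205, 0.0], [0.0, 0.0, -1.0]]
contact_force: [-0.6, 0.4, 2.0]
width: 0.012
grip_force: 59.7
```

Request:
{"method": "play_rows", "body": {"rows": [{"linear":[0,0,0],"delta_rot":[0,0,-0.1],"claw":1},{"linear":[0,0,0],"delta_rot":[0,0,-0.1],"claw":1},{"linear":[0,0,0],"delta_rot":[0,0,0],"claw":1}]}}

```text
t: 10.62
position: [0.5122, 0.2023, 0.1902]
tool_rot: [[-0.099, 0.995, -0.0], [0.995, 0.099, -0.0], [-0.0, -0.0, -1.0]]
contact_force: [0.8, -0.1, -3.4]
width: 0.0117
grip_force: 58.9
```

```bash
python3 -c "
from h import *
s=readout.get_state();print(s['position'],s['contact_force'],s['moment'],s['tool_rot'][0])"
```

```text
[0.51224107 0.20230566 0.19017554] [ 0.81343648 -0.05670769 -3.36688881] [-0.00418861 -0.16539832  0.00788012] [-9.90664658e-02  9.95080809e-01 -1.40762864e-04]
```

The force fell back to the spindle's weight, so the pin has found the slots. I'll turn a little further toward their centre and lower gently.

Request:
{"method": "play_rows", "body": {"rows": [{"linear":[0,0,0],"delta_rot":[0,0,-0.1],"claw":1},{"linear":[0,0,-0.002],"delta_rot":[0,0,-0.05],"claw":1},{"linear":[0,0,-0.002],"delta_rot":[0,0,0],"claw":1},{"linear":[0,0,0],"delta_rot":[0,0,0],"claw":1}]}}

```text
t: 10.95
position: [0.5121, 0.2024, 0.188]
tool_rot: [[-0.025, 1.0, -0.0], [1.0, 0.025, -0.0], [-0.0, -0.0, -1.0]]
contact_force: [0.1, 0.9, -3.5]
width: 0.0116
grip_force: 58.9
```

Request:
{"method": "play_rows", "body": {"rows": [{"linear":[0,0,-0.002],"delta_rot":[0,0,0],"claw":1},{"linear":[0,0,-0.002],"delta_rot":[0,0,0],"claw":1},{"linear":[0,0,0],"delta_rot":[0,0,0],"claw":1}]}}

```text
t: 11.2
position: [0.5122, 0.2024, 0.186]
tool_rot: [[-0.024, 1.0, -0.0], [1.0, 0.024, -0.0], [-0.0, -0.0, -1.0]]
contact_force: [0.5, 1.0, -3.1]
width: 0.0118
grip_force: 58.9
```

Request:
{"method": "play_rows", "body": {"rows": [{"linear":[0,0,-0.002],"delta_rot":[0,0,0],"claw":1},{"linear":[0,0,0],"delta_rot":[0,0,0],"claw":1}]}}

```text
t: 11.37
position: [0.5122, 0.2024, 0.1851]
tool_rot: [[-0.024, 1.0, -0.0], [1.0, 0.024, -0.0], [-0.0, -0.0, -1.0]]
contact_force: [-0.2, -0.2, -3.8]
width: 0.0118
grip_force: 58.9
```

Request:
{"method": "play_rows", "body": {"rows": [{"linear":[0,0,-0.002],"delta_rot":[0,0,0],"claw":1},{"linear":[0,0,0],"delta_rot":[0,0,0],"claw":1}]}}

```text
t: 11.53
position: [0.5124, 0.2025, 0.1843]
tool_rot: [[-0.023, 1.0, 0.0], [1.0, 0.023, 0.0], [0.0, 0.0, -1.0]]
contact_force: [0.8, 0.1, -1.3]
width: 0.0118
grip_force: 59.2
```

Request:
{"method": "play_rows", "body": {"rows": [{"linear":[0,0,-0.001],"delta_rot":[0,0,0],"claw":1},{"linear":[0,0,0],"delta_rot":[0,0,0],"claw":1}]}}

```text
t: 11.7
position: [0.5124, 0.2025, 0.1839]
tool_rot: [[-0.023, 1.0, 0.0], [1.0, 0.023, 0.0], [0.0, 0.0, -1.0]]
contact_force: [-0.3, 0.3, 0.4]
width: 0.0118
grip_force: 59.5
```

Request:
{"method": "play_rows", "body": {"rows": [{"linear":[0,0,-0.002],"delta_rot":[0,0,0],"claw":1},{"linear":[0,0,0],"delta_rot":[0,0,0],"claw":1}]}}

```text
t: 11.87
position: [0.5125, 0.2025, 0.183]
tool_rot: [[-0.023, 1.0, 0.001], [1.0, 0.023, 0.0], [0.0, 0.001, -1.0]]
contact_force: [-0.4, 0.8, 5.2]
width: 0.0114
grip_force: 60.1
```

```bash
python3 -c "
from h import *
s=readout.get_state();print(s['position'],s['contact_force'],s['moment'])"
```

```text
[0.51247554 0.20254288 0.18298149] [-0.44384193  0.83197808  5.24969095] [-0.07070183  0.18149428 -0.05004171]
```

The force rises at about 5 N/mm, which is the rubber washer, so the spindle is home. Releasing.

Request:
{"method": "play_rows", "body": {"rows": [{"linear":[0,0,0.002],"delta_rot":[0,0,0],"claw":1},{"linear":[0,0,0],"delta_rot":[0,0,0],"claw":-1},{"linear":[0,0,0],"delta_rot":[0,0,0],"claw":-1},{"linear":[0,0,0],"delta_rot":[0,0,0],"claw":-1},{"linear":[0,0,0],"delta_rot":[0,0,0],"claw":-1},{"linear":[0,0,0],"delta_rot":[0,0,0],"claw":-1},{"linear":[0,0,0],"delta_rot":[0,0,0],"claw":-1},{"linear":[0,0,0],"delta_rot":[0,0,0],"claw":-1}]}}

```text
t: 12.53
position: [0.5123, 0.2024, 0.1838]
tool_rot: [[-0.023, 1.0, -0.0], [1.0, 0.023, -0.0], [-0.0, -0.0, -1.0]]
contact_force: [-0.7, -0.4, 0.9]
width: 0.0854
grip_force: 0.0
```

Request:
{"method": "play_rows", "body": {"rows": [{"linear":[0,0,0.01],"delta_rot":[0,0,0],"claw":-1},{"linear":[0,0,0.03],"delta_rot":[0,0,0],"claw":-1},{"linear":[0,0,0.04],"delta_rot":[0,0,0],"claw":-1},{"linear":[0,0,0.04],"delta_rot":[0,0,0],"claw":-1},{"linear":[0,0,0.04],"delta_rot":[0,0,0],"claw":-1},{"linear":[0,0,0.04],"delta_rot":[0,0,0],"claw":-1},{"linear":[0,0,0],"delta_rot":[0,0,0],"claw":-1},{"linear":[0,0,0],"delta_rot":[0,0,0],"claw":-1},{"linear":[0,0,0],"delta_rot":[0,0,0],"claw":-1}]}}

```text
t: 13.28
position: [0.5121, 0.2022, 0.2835]
tool_rot: [[-0.023, 1.0, -0.0], [1.0, 0.023, -0.0], [-0.0, -0.0, -1.0]]
contact_force: [0.5, -0.3, -0.5]
width: 0.0857
grip_force: 0.0
```

Run:
```python
from h import *
c=snap('wrist','w6');s=readout.get_state();print(s['position'],s['contact_force'])
im=c['image'];m=(im.max(2)<60).astype(np.uint8);m[255:]=0
print(proj('w6',[.5123,.2024,.208]))
n,l,st,ce=cv2.connectedComponentsWithStats(m)
for i in range(1,n):
    if st[i,4]>300:
        print(st[i],ce[i])
def ends(z):
    i=l[int(proj('w6',[.5123,.2024,.208])[1]),int(proj('w6',[.5123,.2024,.208])[0])]
    x,y,w,h=st[i][:4];return plane('w6',x+w/2,y,z),plane('w6',x+w/2,y+h,z)
for z in(.208,.212):
    a,b=ends(z);print(z,a,b,np.linalg.norm(a-b))
```

```text
[0.51201035 0.20218944 0.28314643] [-0.57163726 -0.16299215 -0.211644  ]
[320.23386615 205.64915903]
[312 172  17  59 905] [320.2121547  200.88508287]
[198 229  23  22 375] [208.46933333 239.83733333]
0.208 [0.51185081 0.22881686 0.208     ] [0.51302827 0.18116506 0.208     ] 0.04766635189785264
0.212 [0.51180983 0.22980423 0.212     ] [0.51296564 0.18302848 0.212     ] 0.046790024445951525
```

```bash
python3 -c "
from rig import order
print(order.sign_off())"
```

```text
the job is handed in; nothing more can be done
None
```

The spindle is seated on the outlet ring with its pin in the drive ring's slots, released, and the job is handed in (about 13 s used, contact forces kept under about 10 N); the sign-off gave no verdict.

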